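# Slide the sample canister along the tray wall into the cooling dock

### The job

Load the round sample canister into the cooling dock: first push it up against the tray's raised far wall while its centre is still on the start side of the black cross line, then push it along that wall, keeping it against the wall all the way, past the spring catch and under the hood until it is fully home against the rubber stop inside. Push gently (never press it against the wall or the stop with more than 15 N), keep it standing on the tray, leave it there untouched, and do not disturb the tube rack, basin or bottle.

Things in the scene. Friction and masses are not known exactly. Their poses are not given: they have to be found in the camera images.
- canister: closed round canister standing upright on the tray: white plastic with a grey band round its upper edge, flat top, 90 mm diameter, 50 mm high, about 0.45 kg (may differ by a third); too wide to grasp. Origin: centre of its underside; z up; its yaw means nothing. It slides easily (1 to 4 N) and does not roll on when left.
- dock: fixed aluminium tray with a white plastic cooling dock at its -y end; place and yaw vary. Origin: on the table under mid-tray. Axes: x across the tray to the raised wall (away from the robot), y along the tray away from the dock (the canister travels to -y), z up. In this frame, mm: tray floor z=8, x -100..60, y -250..250, without other rims; machine body y -270..-200, 118 high.
- wall_face (a point): a point on the inner face of the tray's raised far wall, at floor level (x=60, y=100 mm in the dock frame; same axes). The wall is straight, runs the tray's full length along dock y, is 12 mm thick and its top is 32 mm above the tray floor. A canister touching it has its centre 45 mm from it (dock x=15).
- line (a point): black cross line painted flat on the tray floor, running along dock x; this point is where the centre of a canister at the wall crosses it (dock x=15, y=20 mm).
- catch (a point): axis of the spring catch at rest: upright steel roller, 16 mm diameter, z 14..48, in the bay's near cheek (dock x=-32, y=-85 mm), 6 mm into the canister's path. It yields to -x with 3.5 to 6 N: passing takes 4 to 12 N of push, from canister centre y=-60 to y=-85; behind that it springs out and is clear at y=-110.
- bay (a point): middle of the range of home places, on the tray floor (dock x=15, y=-132.5 mm). The rigid rubber stop under the hood faces +y; its depth differs each time and is not measured: home, the canister's centre lies between dock y=-150 and -115, found only by feel. Cheek: x -70..-36, y -197..-77, 58 high. Hood over y -200..-130: underside z=60, top z=66.
- rack: bystander, white two-tier tube rack with purple-capped tubes, 70 x 170 mm, 104 mm high, beyond the wall. Origin: centre of its underside.
- basin: bystander, white bowl of 120 mm diameter, 45 mm high, beyond the machine end of the tray. Origin: centre of its underside.
- bottle: bystander, white bottle with grey cap, 60 mm diameter, 150 mm high, beyond the wall. Origin: centre of its underside.
There are look-alikes about, which are no part of the job. Leave any orange or pink look-alike of the canister alone.

How it is judged:
By the outcome, as a careful person would: the job done as asked, in the order asked, and still so for the second after the job is handed in, with the robot touching nothing.
It also fails if it takes over 69 s, if anything falls off the work surface, if the arm or the gripper's body presses on something with over 40 N, if the wrist force passes 120 N, or if a joint passes its speed limit or range.

### The arm

A 6-joint arm with a two-finger parallel gripper is mounted at the origin on the work surface. World frame = base frame: x ahead of the robot, y to its left, z up, the work surface at z = 0. Lengths are in mm, angles in rad, forces in N, time in s.
With the tool pointing down it reaches from about 275 to 1000 mm from the base axis. Payload 8.4 kg.
Tool frame: the origin (TCP) lies at the very end of the fingers, on their centre line; the grasp point (between the pads) lies r.hold_point_z behind it (r.hold_point_z is the distance from the TCP to the grasp point, in mm); x points along the fingers, z is the direction in which the jaws open and shut, and the axes are right-handed (so a half turn about x gives the same grasp; the last joint's range is limited). The gripper opens to 85 mm and grips with 20 to 120 N. Pads are 22 mm wide; open, the fingers measure 114 mm over their backs; the gripper's body (76 mm by 85 mm) begins 54 mm behind the grasp point. The pads swing forward as they close: fully open they stand 13 mm farther back than shut.
Start: joints at [1.242, 0.353, 1.633, -0, 1.155, -0.002], TCP at [200.632, 591.924, 231.281] pointing down, gripper open.
Joint ranges: [-2.63, 2.63], [-0.92, 2.1], [0.06, 2.66], [-1.3, 4.44], [0, 2.69], [-3.02, 3.02]. Speed limits (rad/s): [2.22, 2.22, 2.79, 3.14, 3.14, 3.14].

### API

Orientations are given as [roll, pitch, yaw] about the fixed x, y, z axes, in that order (R = Rz(yaw) Ry(pitch) Rx(roll)).
In Python, from rig import r gives the robot as it stands.
- The arm moves only by the tool jog_arm, never from a script. Its argument "series" is a list of rows, each a list of 7 numbers: the turn, a rotation vector about the tool's x, y, z in degrees, then the shift along the tool's x, y, z in cm, then the opening, from 0 (shut) to 1 (fully open). In form: [[wx, wy, wz, tx, ty, tz, fingers], ...]. A call has 1 to 20 rows; each row shifts and turns the commanded pose from where the row before left it, along the tool's axes as they then stand; what a row does not reach is not made up. A row lasts 1/10 s, in which the tool goes at most 50 mm and 8.59 degrees, less where a joint would pass 70% of its speed; a pose out of reach is approached as far as the arm can. A call with a gripper value outside its range is refused whole. The fingers move at their own pace and stop on an object; "force" is the grip in N (left out, the last holds). Time passes only in rows, so rows that do not move let the fingers close. It gives the time, the measured TCP pose, the force and the opening at its end, in the units of the state.
- r.sense(): the state, without advancing time (a new reading comes with each control period).
- r.grab_frame(name): name is "side" or "top" or "wrist"; returns (picture, depth): 420x560x3 uint8, red, green, blue; 420x560 float32, mm along the optical axis (not along the pixel's ray), 0 where there is no reading.
- r.get_calibration(name): a dict with "mtx" (3x3 intrinsics, pixels), "position" and "rotation" of the camera in the world; the wrist camera has in their place "mount" (4x4, takes a point from camera to tool coordinates, whose origin is the TCP and whose axes are the tool frame's). Camera axes: x right, y down, z forward; pixel columns grow to the right and rows downward; lengths in mm; the calibration is good to about 2 mm. A picture is of the moment at which its call begins: read the wrist's pose just before it. get_calibration takes no time and is no camera call.
- r.sign_off(): hands the job in, once; it reports no verdict.
The state is a dict: "clock": time; "qpos": joint angles; "qvel": joint speeds; "joint_efforts": joint torques, N m; "eef_pos": TCP position; "tcp_rot": TCP orientation; "contact_force": force on the tool from outside, world axes, zero at the start; "wrist_torque": the same for the moment, N m; "opening": opening from 0.0 (shut) to 1.0 (fully open).
Only numpy, scipy, OpenCV 4.12 (cv2) and the standard library are available. Lean on these libraries where they do the work, as an engineer would, in place of code of your own. Each camera call takes 0.05 s, during which the arm holds its last target.

## Working session

There is one attempt and no reset: what is moved stays moved. The work goes in short steps, Python scripts to look and compute and a tool call to move; the robot and the scene stay as the last step left them, time stands still between calls to the robot, and variables do not carry over. Pictures are saved under pics/ and viewed, and the job is handed in when it is done.

Besides the shell and the picture viewer there is one more tool, called after "Call:" as name([rows], argument=value, ...), one row to a line, values as JSON. jog_arm: Moves the arm, as the interface text tells. Its arguments: {"type":"object","properties":{"series":{"type":"array"},"force":{"type":"number"}},"required":["series"]}

```bash
ls; mkdir -p pics; python3 - <<'E'
from rig import r
import cv2,numpy as np
print(r.sense(), r.hold_point_z)
for n in ["side","top","wrist"]:
    im,d=r.grab_frame(n); cv2.imwrite(f"pics/{n}0.png",im[:,:,::-1]); np.save(f"pics/{n}0d.npy",d)
    print(n,r.get_calibration(n))
E
```

```text
pics
{'clock': 0.0, 'qpos': array([ 1.24161617e+00,  3.53663882e-01,  1.63412701e+00,  2.10194158e-05,
        1.15519121e+00, -2.38167271e-03]), 'qvel': array([ 0.00103158, -0.00185203,  0.00191091,  0.00063999,  0.00122868,
        0.00013978]), 'joint_efforts': array([-2.07309895e-03, -6.05248618e+01, -3.42054141e+01, -1.86331836e-04,
        9.48088156e-03,  3.31952833e-05]), 'eef_pos': array([200.46387857, 591.48293985, 230.55490061]), 'tcp_rot': array([ 3.12538028,  1.56940675, -1.91381568]), 'contact_force': array([ 0.15404501, -0.7002514 , -1.00092333]), 'wrist_torque': array([ 0.01239939, -0.01264183,  0.01428511]), 'opening': 1.0009000774391759} 18.700000000000003
side {'mtx': array([[500.85085281,   0.        , 282.01741299],
       [  0.        , 500.85085281, 204.31666981],
       [  0.        ,   0.        ,   1.        ]]), 'position': array([ 267.21500178, -642.33357325,  771.84611326]), 'rotation': array([-2.40498325, -0.00608373, -0.41025447])}
top {'mtx': array([[418.06869614,   0.        , 273.24596172],
       [  0.        , 418.06869614, 209.98152423],
       [  0.        ,   0.        ,   1.        ]]), 'position': array([356.04640133, -49.72551466, 887.02480752]), 'rotation': array([-2.94521006e+00,  3.37635758e-04, -1.54340801e+00])}
wrist {'mtx': array([[320.52532968,   0.        , 277.29871782],
       [  0.        , 320.52532968, 206.42373294],
       [  0.        ,   0.        ,   1.        ]]), 'mount': array([[ 7.71150537e-04, -2.93581225e-01,  9.55933821e-01,
        -1.42333681e+02],
       [-9.18636233e-04, -9.55933910e-01, -2.93580511e-01,
         7.51881570e+01],
       [ 9.99999281e-01, -6.51760676e-04, -1.00686330e-03,
         1.01073300e+00],
       [ 0.00000000e+00,  0.00000000e+00,  0.00000000e+00,
         1.00000000e+00]])}
```

View pics/side0.png

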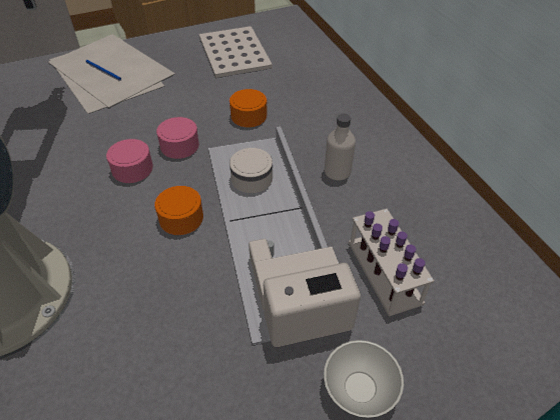

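View pics/top0.png

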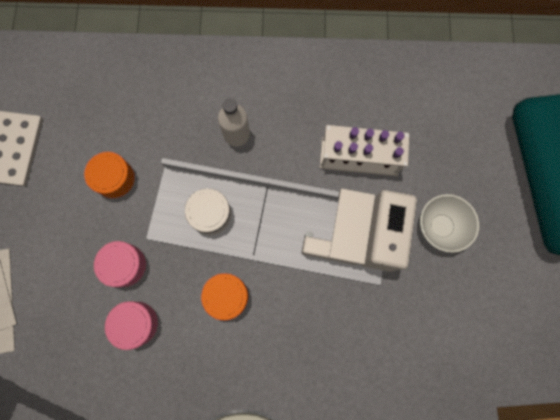

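View pics/wrist0.png

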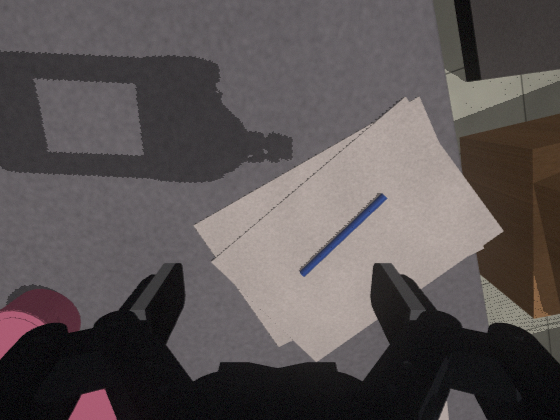

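```bash
cat > h.py <<'E'
import numpy as np,cv2
from scipy.spatial.transform import Rotation as Rn
from rig import r
def cam(n,s=None):
    c=r.get_calibration(n)
    if n=="wrist":
        M=np.array(c["mount"]); s=s or r.sense()
        Rt=Rn.from_euler('xyz',s["tcp_rot"]).as_matrix()
        return c["mtx"],Rt@M[:3,:3],Rt@M[:3,3]+s["eef_pos"]
    return c["mtx"],Rn.from_euler('xyz',c["rotation"]).as_matrix(),np.array(c["position"])
def onplane(C,uv,z):
    K,R,p=C; uv=np.atleast_2d(uv).astype(float)
    d=(np.linalg.inv(K)@np.c_[uv,np.ones(len(uv))].T); d=(R@d).T
    return p+d*((z-p[2])/d[:,2])[:,None]
def cloud(C,d):
    K,R,p=C; v,u=np.mgrid[:d.shape[0],:d.shape[1]]
    x=np.stack([(u-K[0,2])/K[0,0]*d,(v-K[1,2])/K[1,1]*d,d],-1)
    return x@R.T+p
def proj(C,P):
    K,R,p=C; x=(np.atleast_2d(P)-p)@R; x=x@K.T; return x[:,:2]/x[:,2:]
E
python3 - <<'E'
from h import *
for n in("top","side"):
    d=np.load(f"pics/{n}0d.npy"); P=cloud(cam(n),d)
    im=cv2.imread(f"pics/{n}0.png")
    c=[(208,211),(300,230),(60,240),(351,222),(115,265)] if n=="top" else [(250,163),(260,210),(110,260),(300,265),(130,155)]
    for u,v in c: print(n,u,v,P[v,u].round(1),im[v,u])
im=cv2.imread("pics/top0.png")
cv2.imwrite("pics/t0z.png",cv2.resize(im[140:300,135:435],None,fx=2.6,fy=2.6,interpolation=cv2.INTER_CUBIC))
im=cv2.imread("pics/side0.png")
cv2.imwrite("pics/s0z.png",cv2.resize(im[115:345,190:400],None,fx=2.6,fy=2.6,interpolation=cv2.INTER_CUBIC))
E
```

```text
top 208 211 [514.2  85.9  63.4] [188 205 218]
top 300 230 [ 489.2 -102.7    6.9] [173 178 183]
top 60 240 [454.4 406.9   2.8] [102 105 109]
top 351 222 [ 499.1 -200.4   66.1] [179 194 210]
top 115 265 [402.3 266.7  50.2] [133 114 205]
side 250 163 [514.9  83.4  56.7] [154 159 169]
side 260 210 [500.3  -5.7   8.1] [148 147 151]
side 110 260 [196.   -3.3  -1.6] [92 90 93]
side 300 265 [ 499.3 -197.    64.4] [152 163 171]
side 130 155 [291.3 217.   47.3] [111  91 168]
```

View pics/t0z.png

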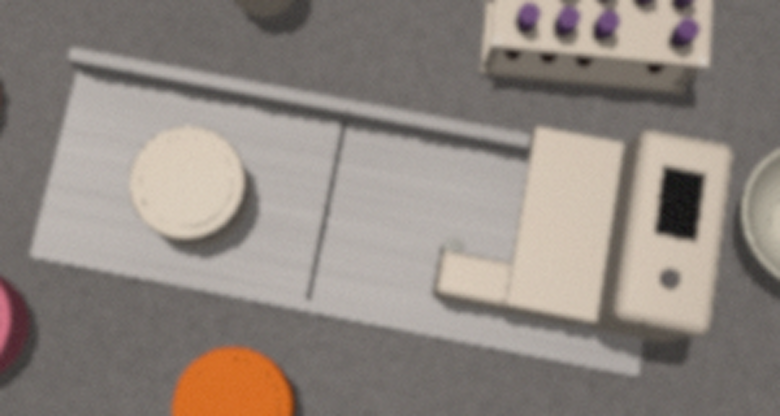

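View pics/s0z.png

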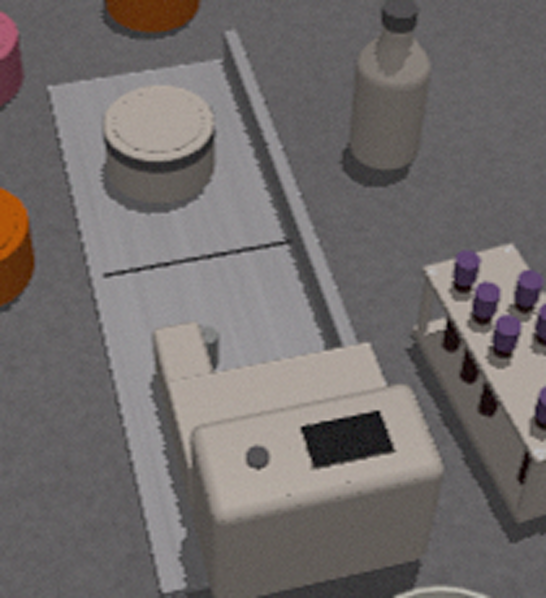

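```bash
cat > e.py <<'E'
from h import *
from scipy.ndimage import map_coordinates
def edge(im,a,b,mode,w=5,n=60):
    """sample across segment a-b; mode 'e' gradient peak, 'd' dark line; returns subpixel pts, robust line filtered"""
    a=np.array(a,float);b=np.array(b,float);t=(b-a)/np.linalg.norm(b-a);nn=np.array([-t[1],t[0]])
    g=cv2.GaussianBlur(cv2.cvtColor(im,cv2.COLOR_BGR2GRAY).astype(float),(0,0),1)
    s=np.arange(-w,w+.01,.25);out=[]
    for f in np.linspace(.04,.96,n):
        p=a+f*(b-a)+s[:,None]*nn
        v=map_coordinates(g,[p[:,1],p[:,0]],order=1)
        k=np.abs(np.gradient(v)) if mode=='e' else v.max()-v
        i=k.argmax(); ww=k*(np.abs(s-s[i])<1.5); out.append([f,(ww*s).sum()/ww.sum()])
    out=np.array(out);m=np.ones(n,bool)
    for _ in range(5):
        c=np.polyfit(out[m,0],out[m,1],1);res=np.abs(out[:,1]-np.polyval(c,out[:,0]));m=res<max(.4,2*np.median(res))
    f=np.array([0,1.]);q=a+f[:,None]*(b-a)+np.polyval(c,f)[:,None]*nn
    print("  res",np.median(res).round(2),m.sum(),"ends",q.round(1).tolist())
    return q
E
python3 - <<'E'
from e import *
T=cv2.imread("pics/top0.png");S=cv2.imread("pics/side0.png")
zt=lambda x,y:(135+(x+.5)/2.6-.5,140+(y+.5)/2.6-.5)
zs=lambda x,y:(190+(x+.5)/2.6-.5,115+(y+.5)/2.6-.5)
Ct,Cs=cam("top"),cam("side")
L={}
L['tn']=onplane(Ct,edge(T,zt(31,257),zt(400,327),'e'),8)
L['tl']=onplane(Ct,edge(T,zt(31,257),zt(75,80),'e'),8)
L['tc']=onplane(Ct,edge(T,zt(340,145),zt(311,290),'d'),8)
L['twout']=onplane(Ct,edge(T,zt(75,48),zt(520,136),'e',4),40)
L['sn']=onplane(Cs,edge(S,zs(50,88),zs(165,590),'e'),8)
L['sc']=onplane(Cs,edge(S,zs(105,275),zs(288,242),'d'),8)
L['swin']=onplane(Cs,edge(S,zs(222,66),zs(335,348),'e',4),8)
L['sl']=onplane(Cs,edge(S,zs(50,88),zs(222,62),'e'),8)
for k,q in L.items():
    d=q[1]-q[0];print(k,q[:,:2].round(1).tolist(),"ang",np.degrees(np.arctan2(d[1],d[0])).round(2))
# canister
for n,im,C in(("top",T,Ct),("side",S,Cs)):
    d=np.load(f"pics/{n}0d.npy");P=cloud(C,d)
    m=(np.abs(P[...,2]-60)<8)&(np.hypot(P[...,0]-514,P[...,1]-85)<70)
    m=m.astype(np.uint8);c,_=cv2.findContours(m,0,1);c=max(c,key=cv2.contourArea)
    e=cv2.fitEllipse(c);print(n,e,onplane(C,e[0],58).round(1), P[m>0][:,2].mean())
E
```

```text
res 0.13 59 ends [[146.7, 238.3], [288.4, 266.4]]
  res 0.11 60 ends [[145.6, 238.3], [163.1, 170.4]]
  res 0.14 60 ends [[265.3, 195.4], [253.8, 251.1]]
  res 0.01 59 ends [[162.9, 161.6], [334.0, 195.3]]
  res 0.12 60 ends [[208.4, 148.7], [252.0, 341.9]]
  res 0.11 60 ends [[230.1, 220.4], [300.4, 207.5]]
  res 1.09 53 ends [[274.5, 140.3], [322.8, 246.8]]
  res 0.12 60 ends [[208.8, 147.5], [274.9, 137.1]]
tn [[462.4, 221.4], [411.7, -79.5]] ang -99.57
tl [[462.5, 223.7], [612.5, 198.4]] ang -9.58
tc [[562.4, -26.6], [441.6, -6.2]] ang 170.41
twout [[622.4, 191.4], [559.1, -170.4]] ang -99.92
sn [[461.5, 214.9], [380.2, -270.0]] ang -99.52
sc [[435.0, -7.7], [578.9, -31.9]] ang -9.52
swin [[612.0, 182.5], [575.7, -140.3]] ang -96.41
sl [[463.5, 218.2], [617.2, 192.8]] ang -9.38
top ((206.8452606201172, 209.45379638671875), (43.01062774658203, 44.271095275878906), 67.93303680419922) [[518.3  89.3  58. ]] 59.695394882566546
side ((251.02719116210938, 162.50833129882812), (29.28763771057129, 42.47941970825195), 87.4249267578125) [[517.   82.7  58. ]] 55.62791574308827
```

```bash
python3 - <<'E'
from h import *
a=np.radians(-9.55);ex=np.array([np.cos(a),np.sin(a)]);ey=np.array([-np.sin(a),np.cos(a)])
def f(near,left,line,can,wo=None):
    ox=np.mean(near@ex)+100; oy1=np.mean(left@ey)-250; oy2=np.mean(line@ey)-20
    oy=(oy1+oy2)/2; o=ex*ox+ey*oy
    print("ox",ox,None if wo is None else np.mean(wo@ex)-72,"oy",oy1,oy2,"origin",o,"can dock",(can-o)@ex,(can-o)@ey)
A=np.array
f(A([[462.4,221.4],[411.7,-79.5]]),A([[462.5,223.7],[612.5,198.4]]),A([[562.4,-26.6],[441.6,-6.2]]),A([518.3,89.3]),A([[622.4,191.4],[559.1,-170.4]]))
f(A([[461.5,214.9],[380.2,-270]]),A([[463.5,218.2],[617.2,192.8]]),A([[435,-7.7],[578.9,-31.9]]),A([517.,82.7]))
s=r.sense();R=Rn.from_euler('xyz',s["tcp_rot"]).as_matrix();print(R.round(3))
# bottle/rack rough from side depth
for n in("top","side"):
    d=np.load(f"pics/{n}0d.npy");P=cloud(cam(n),d)
    o=A([525.,-20]);q=P[...,:2]-o;x=q@ex;y=q@ey;z=P[...,2]
    for nm,m in(("bot",(x>85)&(y>0)&(z>20)&(y<200)),("rack",(x>85)&(y<-10)&(z>20)&(y>-250))):
        m&=d>0
        if m.sum():print(n,nm,np.percentile(x[m],[1,50,99]),np.percentile(y[m],[1,99]),np.percentile(z[m],99))
E
```

```text
ox 519.2218195969203 508.82087431291313 oy 47.30077787282863 47.11322061500684 origin [519.85805568 -39.59041134] can dock -22.9204441167352 126.84564996452212
ox 519.5882938281472 None oy 42.30053272416194 44.5815863380264 origin [519.59465059 -43.36496072] can dock -23.473907520753954 123.88737708037506
[[-0.    -0.947  0.321]
 [-0.001  0.321  0.947]
 [-1.     0.    -0.001]]
top bot [136.57905419 153.29541749 184.79356515] [ 62.29553211 116.95853525] 153.13458738434835
top rack [126.44749998 162.36869075 201.51670449] [-248.5914826  -101.57836347] 107.43448353584289
side bot [137.11814929 158.96252868 191.12753038] [ 59.68216972 101.8694397 ] 148.75252580557253
side rack [126.27144664 156.94247423 201.63203554] [-249.39153764 -104.19161157] 103.60155639638344
```

```bash
cat >> h.py <<'E'
O=np.array([519.7,-41.5]);A0=np.radians(-9.55);EX=np.array([np.cos(A0),np.sin(A0)]);EY=np.array([-np.sin(A0),np.cos(A0)])
def w(dx,dy): return O+EX*dx+EY*dy
def dk(p): q=np.asarray(p)[...,:2]-O; return np.stack([q@EX,q@EY],-1)
def st():
    s=r.sense();R=Rn.from_euler('xyz',s["tcp_rot"]).as_matrix()
    F=s["contact_force"]
    print("t %.2f"%s["clock"],"dock",dk(s["eef_pos"]).round(1),"z %.1f"%s["eef_pos"][2],"tooly dock deg %.2f"%(np.degrees(np.arctan2(R[1,1],R[0,1]))+9.55),"tilt",R[2].round(3),"Fdock",(F[:2]@EX).round(2),(F[:2]@EY).round(2),F[2].round(2),"op %.2f"%s["opening"])
    return s,R
def go(dx,dy,z):
    s,R=st(); t=np.r_[w(dx,dy),z]-s["eef_pos"]; print("tool shift cm",(R.T@t/10).round(2),"dist",np.linalg.norm(t).round(1))
E
python3 - <<'E'
from h import *
im=cv2.imread("pics/top0.png");h=cv2.cvtColor(im,cv2.COLOR_BGR2HSV)
m=(h[...,1]>120).astype(np.uint8);cs,_=cv2.findContours(m,0,1)
for c in cs:
    if 800<cv2.contourArea(c)<4000:
        e=cv2.fitEllipse(c);p=onplane(cam("top"),e[0],50);print(e[0],p.round(),dk(p[0]).round())
go(-115,124,120)
E
```

```text
(224.251708984375, 296.4954833984375) [[347.  46.  50.]] [-185.   58.]
(108.84999084472656, 174.57366943359375) [[588. 298.  50.]] [ 11. 347.]
(-422.63555908203125, -5.300097942352295) [[ 979. 1552.   50.]] [ 188. 1647.]
t 0.15 dock [-419.8  571.3] z 230.7 tooly dock deg 170.83 tilt [-1.     0.    -0.001] Fdock 0.74 0.43 0.52 op 1.00
tool shift cm [ 11.12 -37.22 -39.29] dist 552.5
```

Call:
jog_arm([
  [-4.6,0,0,0,0,0,0],
  [-4.55,0,0,0,0,0,0],
  [0,0,0,0,0,0,0],
])

```text
clock: 0.45
eef_pos: [200.6, 591.8, 231.0]
tcp_rot: [2.942, 1.57, -1.936]
contact_force: [-0.8, -0.1, -0.3]
opening: 0.517
```

```bash
python3 - <<'E'
from h import *
go(-115,124,120)
E
```

```text
t 0.45 dock [-419.8  571.6] z 231.0 tooly dock deg 180.04 tilt [-1.  0. -0.] Fdock -0.74 -0.2 -0.33 op 0.52
tool shift cm [ 11.12 -30.44 -44.77] dist 552.7
```

Call:
jog_arm([
  [0,0,0,0.4,-1.9,-2.8,0],
  [0,0,0,0.7,-1.9,-2.8,0],
  [0,0,0,0.7,-1.9,-2.8,0],
  [0,0,0,0.7,-1.9,-2.8,0],
  [0,0,0,0.7,-1.9,-2.8,0],
  [0,0,0,0.7,-1.9,-2.8,0],
  [0,0,0,0.7,-1.9,-2.8,0],
  [0,0,0,0.7,-1.9,-2.8,0],
  [0,0,0,0.7,-1.9,-2.8,0],
  [0,0,0,0.7,-1.9,-2.8,0],
  [0,0,0,0.7,-1.9,-2.8,0],
  [0,0,0,0.7,-1.9,-2.8,0],
  [0,0,0,0.7,-1.9,-2.8,0],
  [0,0,0,0.7,-1.9,-2.8,0],
  [0,0,0,0.7,-1.9,-2.8,0],
  [0,0,0,0.7,-1.9,-2.8,0],
  [0,0,0,0,0,0,0],
  [0,0,0,0,0,0,0],
])

```text
clock: 2.25
eef_pos: [425.8, 99.1, 122.1]
tcp_rot: [1.63, 1.57, 3.03]
contact_force: [-0.7, 0.7, 0.9]
opening: -0.002
```

```bash
python3 - <<'E'
from h import *
go(-115,124,14)
s=r.sense()
im,d=r.grab_frame("wrist"); cv2.imwrite("pics/w1.png",im[:,:,::-1])
t,_=r.grab_frame("top"); cv2.imwrite("pics/t1.png",t[:,:,::-1])
E
```

```text
t 2.25 dock [-115.9  123.1] z 122.1 tooly dock deg 179.75 tilt [-1.     0.001 -0.   ] Fdock -0.77 0.54 0.93 op -0.00
tool shift cm [10.81 -0.1   0.09] dist 108.2
```

View pics/w1.png

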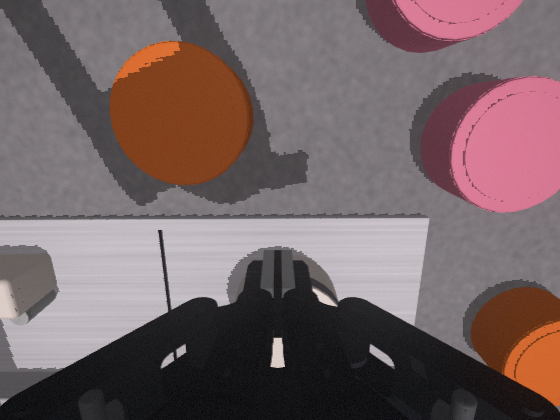

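View pics/t1.png

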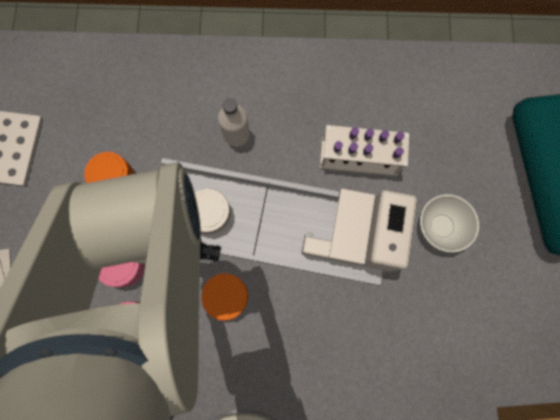

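```bash
python3 - <<'E'
from e import *
im=cv2.imread("pics/w1.png");C=cam("wrist")
for a,b,m in(((150,217),(400,217),'e'),((428,225),(419,300),'e'),((160,235),(171,325),'d')):
    q=onplane(C,edge(im,a,b,m),8);print(dk(q).round(1).tolist())
go(-115,124,14)
E
```

```text
res 0.17 54 ends [[150.0, 218.7], [400.0, 217.4]]
[[-101.8, 16.9], [-102.6, 228.7]]
  res 0.1 60 ends [[428.0, 225.0], [417.3, 299.8]]
[[-95.6, 253.4], [-22.4, 253.5]]
  res 0.12 51 ends [[160.1, 235.0], [171.1, 325.0]]
[[-87.0, 23.9], [4.5, 24.2]]
t 2.35 dock [-116.3  124.1] z 122.4 tooly dock deg 179.93 tilt [-1.  0.  0.] Fdock 0.51 0.91 0.73 op 0.00
tool shift cm [ 1.084e+01 -1.300e-01 -1.000e-02] dist 108.4
```

Call:
jog_arm([
  [0,0,0,1.5,0,0,0],
  [0,0,0,2,0,0,0],
  [0,0,0,2,0,0,0],
  [0,0,0,2,0,0,0],
  [0,0,0,1.5,0,0,0],
  [0,0,0,1.2,-0.2,0,0],
  [0,0,0,0.4,-0.5,0,0],
  [0,0,0,0.1,-0.5,0,0],
  [0,0,0,0,-0.5,0,0],
  [0,0,0,0,-0.5,0,0],
  [0,0,0,0,-0.5,0,0],
  [0,0,0,0,-0.3,0,0],
  [0,0,0,0,0,0,0],
  [0,0,0,0,0,0,0],
])

```text
clock: 3.75
eef_pos: [455.4, 94.5, 15.3]
tcp_rot: [1.845, 1.571, -3.035]
contact_force: [-0.0, -1.6, 0.5]
opening: 0.003
```

```bash
python3 - <<'E'
from h import *
go(-78,124,14)
im,d=r.grab_frame("side"); cv2.imwrite("pics/s2.png",cv2.resize(im[90:300,120:400,::-1],None,fx=2.5,fy=2.5))
E
```

```text
t 3.75 dock [-86.  123.5] z 15.3 tooly dock deg 179.96 tilt [-1.  0. -0.] Fdock 0.25 -1.59 0.52 op 0.00
tool shift cm [ 0.13 -0.8   0.05] dist 8.1
```

View pics/s2.png

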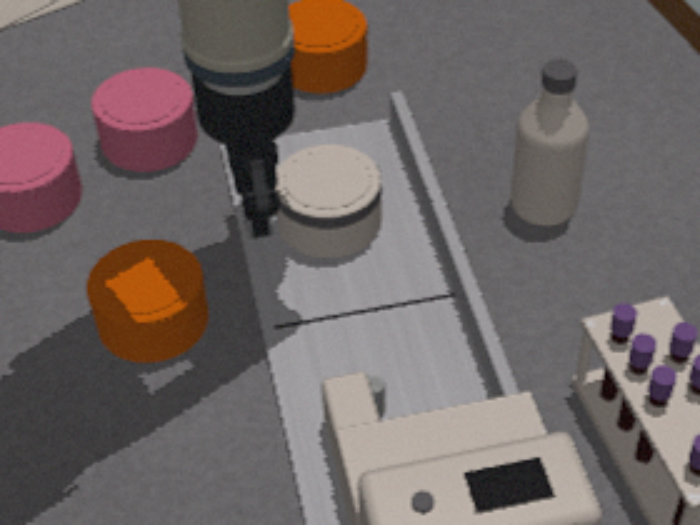

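Call:
jog_arm([
  [0,0,0,0,-0.3,0,0],
  [0,0,0,0,-0.2,0,0],
  [0,0,0,0,-0.2,0,0],
  [0,0,0,0,-0.2,0,0],
  [0,0,0,0,-0.2,0,0],
  [0,0,0,0,-0.2,0,0],
  [0,0,0,0,-0.2,0,0],
  [0,0,0,0,-0.2,0,0],
  [0,0,0,0,-0.2,0,0],
])

```text
clock: 4.7
eef_pos: [474.4, 91.4, 15.3]
tcp_rot: [0.993, 1.571, 2.396]
contact_force: [-2.2, 1.7, -0.3]
opening: -0.002
```

Call:
jog_arm([
  [0,0,0,0,-0.2,0,0],
  [0,0,0,0,-0.2,0,0],
  [0,0,0,0,-0.2,0,0],
  [0,0,0,0,-0.2,0,0],
  [0,0,0,0,-0.2,0,0],
  [0,0,0,0,-0.2,0,0],
  [0,0,0,0,-0.2,0,0],
  [0,0,0,0,-0.2,0,0],
  [0,0,0,0,0,0,0],
])

```text
clock: 5.6
eef_pos: [490.5, 88.8, 15.4]
tcp_rot: [-1.279, 1.57, 0.125]
contact_force: [-1.4, -0.1, -0.6]
opening: -0.003
```

```bash
python3 - <<'E'
from h import *
go(-41,124,14)
im,d=r.grab_frame("side"); cv2.imwrite("pics/s3.png",cv2.resize(im[90:300,120:400,::-1],None,fx=2.5,fy=2.5))
E
```

```text
t 5.60 dock [-50.5 123.6] z 15.4 tooly dock deg 179.98 tilt [-1.    -0.001  0.   ] Fdock -1.4 -0.37 -0.59 op -0.00
tool shift cm [ 0.14 -0.95  0.04] dist 9.6
```

View pics/s3.png

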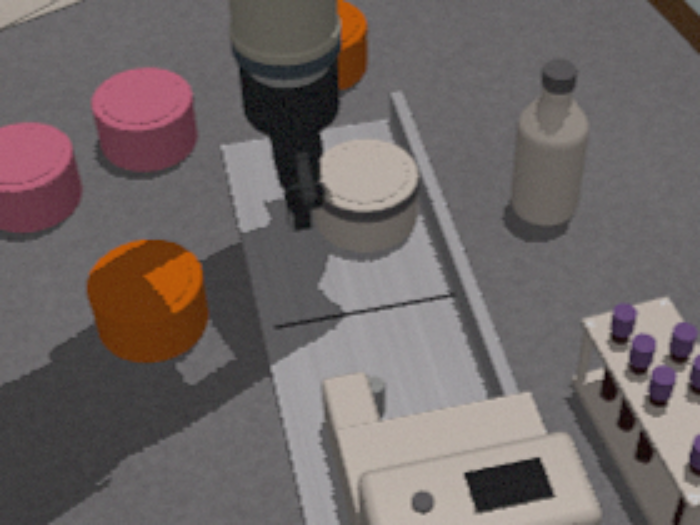

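Call:
jog_arm([
  [0,0,0,0,-0.1,0,0],
  [0,0,0,0,-0.1,0,0],
  [0,0,0,0,-0.1,0,0],
  [0,0,0,0,-0.1,0,0],
  [0,0,0,0,-0.1,0,0],
  [0,0,0,0,0,0,0],
])

```text
clock: 6.25
eef_pos: [495.2, 87.9, 15.3]
tcp_rot: [-1.336, 1.571, 0.068]
contact_force: [-2.1, 1.1, 0.8]
opening: 0.003
```

Call:
jog_arm([
  [0,0,0,0,-0.05,0,0],
  [0,0,0,0,-0.05,0,0],
  [0,0,0,0,0,0,0],
])

```text
clock: 6.55
eef_pos: [495.9, 87.8, 15.3]
tcp_rot: [2.167, 1.571, -2.712]
contact_force: [-2.1, 1.1, -0.1]
opening: -0.001
```

Call:
jog_arm([
  [0,0,0,0,-0.05,0,0],
  [0,0,0,0,-0.05,0,0],
  [0,0,0,0,0,0,0],
])

```text
clock: 6.85
eef_pos: [496.1, 87.6, 15.1]
tcp_rot: [1.856, 1.569, -3.023]
contact_force: [-4.3, 0.7, 0.6]
opening: 0.0
```

Call:
jog_arm([
  [0,0,0,0,-0.05,0,0],
  [0,0,0,0,0,0,0],
])

```text
clock: 7.05
eef_pos: [496.1, 87.4, 14.9]
tcp_rot: [1.881, 1.568, -2.999]
contact_force: [-6.1, 0.6, 0.4]
opening: -0.004
```

Call:
jog_arm([
  [0,0,0,0,-0.05,0,0],
  [0,0,0,0,0,0,0],
])

```text
clock: 7.25
eef_pos: [496.0, 87.3, 14.8]
tcp_rot: [1.864, 1.567, -3.015]
contact_force: [-6.6, 2.1, 2.4]
opening: 0.001
```

```bash
python3 - <<'E'
from h import *
st()
im,d=r.grab_frame("side"); cv2.imwrite("pics/s4.png",cv2.resize(im[110:250,200:360,::-1],None,fx=4,fy=4,interpolation=cv2.INTER_CUBIC))
E
```

```text
t 7.25 dock [-44.7 123.1] z 14.8 tooly dock deg 179.98 tilt [-1.     0.003 -0.001] Fdock -6.81 0.96 2.41 op 0.00
```

View pics/s4.png

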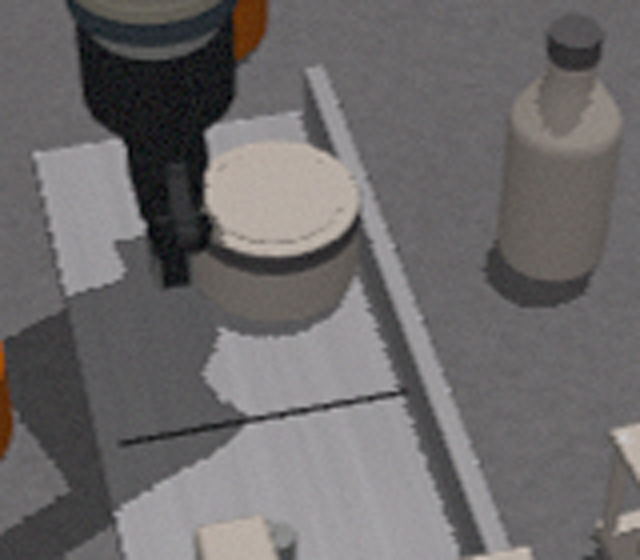

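Call:
jog_arm([
  [0,0,0,0,0.3,0,0],
  [0,0,0,0,1,0,0],
  [0,0,0,0,2,0,0],
  [0,0,0,-2,1,0,0],
  [0,0,0,-4,0,0,0],
  [0,0,0,-3,0,0,0],
  [0,0,0,0,0,0,0],
  [0,0,0,0,0,0,0],
])

```text
clock: 8.1
eef_pos: [456.0, 94.8, 105.9]
tcp_rot: [-1.234, 1.568, 0.17]
contact_force: [-0.1, 0.5, -0.6]
opening: -0.002
```

```bash
python3 - <<'E'
from h import *
s,R=st()
im,d=r.grab_frame("side"); cv2.imwrite("pics/s5.png",im[...,::-1])
P=cloud(cam("side"),d);q=(P-s["eef_pos"])@R
m=(np.abs(q[...,1])<60)&(np.abs(q[...,2])<60)&(q[...,0]<10)&(q[...,0]>-90)&(d>0)
for h in range(0,-85,-5):
    k=m&(q[...,0]<=h+5)&(q[...,0]>h-0)
    if k.sum()>5: print(h,k.sum(),"y",np.percentile(q[k][:,1],[3,97]).round(1),"z",np.percentile(q[k][:,2],[3,97]).round(1))
cv2.imwrite("pics/s5z.png",cv2.resize(im[60:250,200:360,::-1],None,fx=3.1,fy=3.1,interpolation=cv2.INTER_CUBIC))
E
```

```text
t 8.10 dock [-85.5 123.8] z 105.9 tooly dock deg 179.98 tilt [-1.    -0.003  0.001] Fdock -0.17 0.48 -0.63 op -0.00
0 8 y [-9.9  7.2] z [-8.9 -6.1]
-5 9 y [-12.7   7. ] z [-12.9  -5.4]
-10 23 y [-11.5   7.7] z [-15.6  -4.8]
-15 18 y [-13.1   8.6] z [-17.2   0.5]
-20 22 y [-11.5   8.1] z [-17.9  -3.4]
-25 25 y [-10.7   8. ] z [-16.6  -5.9]
-30 13 y [-10.3   3.7] z [-16.7 -11.2]
-50 16 y [-12.7   9.9] z [-34.9 -30.4]
-55 10 y [-9.2 10.1] z [-39.4 -15.6]
-60 10 y [-16.6  12. ] z [-42.9 -13.8]
-65 19 y [-14.2  14.6] z [-47.9  -1.5]
-70 47 y [-17.6  14.3] z [-51.4  -9.2]
-75 22 y [-18.2  14.7] z [-56.1 -12.6]
-80 25 y [-18.5  13.2] z [-58.9 -17. ]
```

View pics/s5z.png

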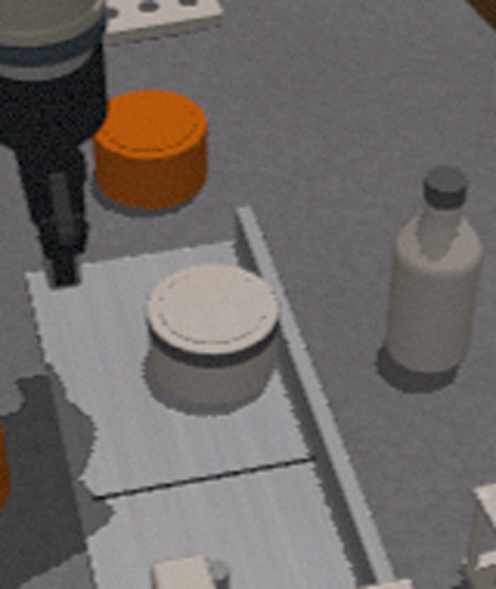

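```bash
sed -i 's/^O=.*519.7,-41.5\]);/O=np.array([519.7,-41.5]);/' h.py; python3 - <<'E'
import re
t=open('h.py').read()
t=t.replace("def w(dx","O=O-3*EX+1.3*EY\ndef w(dx",1);open('h.py','w').write(t)
E
python3 -c "
from h import *
go(-8,199,106)"
```

```text
t 8.15 dock [-83.2 122.2] z 105.1 tooly dock deg 179.98 tilt [-1.    -0.001  0.   ] Fdock 0.07 0.54 -0.5 op -0.00
tool shift cm [-0.09 -7.51  7.68] dist 107.4
```

Call:
jog_arm([
  [8.3,0,0,0,0,0,0],
  [8.3,0,0,0,0,0,0],
  [8.4,0,0,0,0,0,0],
  [8.3,0,0,0,0,0,0],
  [8.3,0,0,0,0,0,0],
  [8.4,0,0,0,0,0,0],
  [8.3,0,0,0,0,0,0],
  [8.3,0,0,0,0,0,0],
  [8.4,0,0,0,0,0,0],
  [0,0,0,0,0,0,0],
  [0,0,0,0,0,0,0],
])

```text
clock: 9.25
eef_pos: [454.8, 94.5, 104.3]
tcp_rot: [-3.017, 1.569, -2.918]
contact_force: [-0.5, 0.5, 0.3]
opening: -0.004
```

```bash
python3 -c "
from h import *
go(-8,199,106)
im,d=r.grab_frame('wrist'); cv2.imwrite('pics/w6.png',im[...,::-1])"
```

```text
t 9.25 dock [-83.6 122. ] z 104.3 tooly dock deg 105.22 tilt [-1.    -0.    -0.002] Fdock -0.54 0.43 0.32 op -0.00
tool shift cm [-0.18  5.44  9.31] dist 107.9
```

View pics/w6.png

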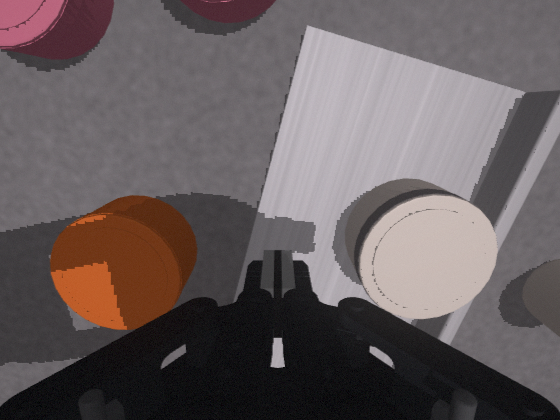

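Call:
jog_arm([
  [0,0,0,0,1,1,0],
  [0,0,0,0,1,2,0],
  [0,0,0,0,1,2,0],
  [0,0,0,0,1,2,0],
  [0,0,0,0,1,2,0],
  [0,0,0,0,0.4,0.7,0],
  [0,0,0,2,0,0,0],
  [0,0,0,2,0,0,0],
  [0,0,0,2,0,0,0],
  [0,0,0,1.5,0,0,0],
  [0,0,0,0.8,0,0,0],
  [0,0,0,0.4,0,0,0],
  [0,0,0,0.2,0,0,0],
  [0,0,0,0,0,0,0],
])

```text
clock: 10.7
eef_pos: [547.2, 157.6, 16.6]
tcp_rot: [0.17, 1.57, 0.265]
contact_force: [0.6, -0.8, -1.0]
opening: 0.001
```

```bash
python3 -c "
from h import *
go(1,179,14)
im,d=r.grab_frame('top'); cv2.imwrite('pics/t7.png',im[...,::-1])
s,R=st();
print('per 10mm dock -y:',R.T@np.r_[-EY,0])
cv2.imwrite('pics/t7z.png',cv2.resize(im[140:300,135:435,::-1],None,fx=2.6,fy=2.6))"
```

```text
t 10.70 dock [ -2.9 199.6] z 16.6 tooly dock deg 104.98 tilt [-1.     0.     0.001] Fdock 0.75 -0.65 -1.05 op 0.00
tool shift cm [ 0.26 -2.09 -0.16] dist 21.2
t 10.75 dock [ -2.8 199.7] z 16.8 tooly dock deg 104.98 tilt [-1.     0.     0.001] Fdock 0.57 0.06 0.14 op 0.00
per 10mm dock -y: [-3.59946808e-04 -9.66022370e-01 -2.58458219e-01]
```

View pics/t7z.png

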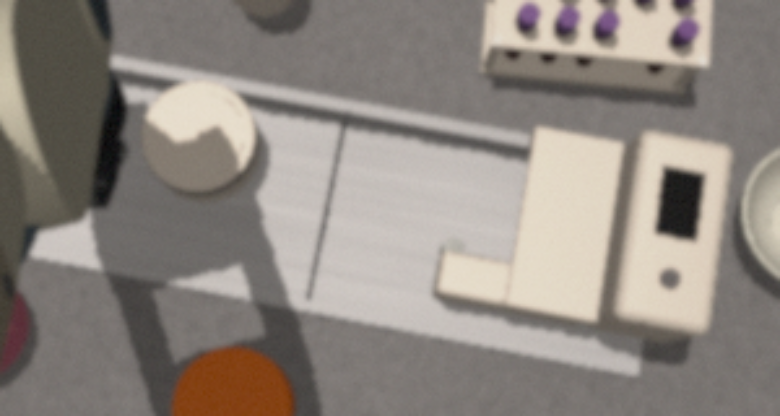

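Call:
jog_arm([
  [0,0,0,0.1,-0.3,-0.02,0],
  [0,0,0,0.1,-0.3,-0.02,0],
  [0,0,0,0,-0.3,-0.02,0],
  [0,0,0,0,-0.3,-0.02,0],
  [0,0,0,0,-0.3,-0.02,0],
  [0,0,0,0,-0.2,-0.05,0],
  [0,0,0,0,-0.2,-0.05,0],
  [0,0,0,0,-0.2,-0.05,0],
  [0,0,0,0,-0.2,-0.05,0],
  [0,0,0,0,-0.2,-0.05,0],
  [0,0,0,0,-0.2,-0.05,0],
  [0,0,0,0,-0.2,-0.05,0],
])

```text
clock: 11.95
eef_pos: [545.2, 128.1, 14.3]
tcp_rot: [2.531, 1.571, 2.626]
contact_force: [-0.9, 2.2, 0.5]
opening: -0.002
```

```bash
python3 -c "
from h import *
st()"
```

```text
t 11.95 dock [ -0.  170.2] z 14.3 tooly dock deg 104.98 tilt [-1.  0. -0.] Fdock -1.23 2.0 0.54 op -0.00
```

Call:
jog_arm([
  [0,0,0,0,-0.24,-0.065,0],
  [0,0,0,0,-0.24,-0.065,0],
  [0,0,0,0,-0.24,-0.065,0],
  [0,0,0,0,-0.24,-0.065,0],
  [0,0,0,0,-0.24,-0.065,0],
  [0,0,0,0,-0.24,-0.065,0],
  [0,0,0,0,-0.24,-0.065,0],
  [0,0,0,0,-0.24,-0.065,0],
  [0,0,0,0,-0.24,-0.065,0],
  [0,0,0,0,-0.24,-0.065,0],
])

```text
clock: 12.95
eef_pos: [540.9, 103.6, 14.3]
tcp_rot: [-3.032, 1.571, -2.937]
contact_force: [0.0, 2.7, 0.1]
opening: 0.001
```

```bash
python3 -c "
from h import *
st()
im,d=r.grab_frame('side'); cv2.imwrite('pics/s8.png',cv2.resize(im[90:300,180:390,::-1],None,fx=2.8,fy=2.8,interpolation=cv2.INTER_CUBIC))"
```

```text
t 12.95 dock [-1.000e-01  1.453e+02] z 14.3 tooly dock deg 104.98 tilt [-1. -0. -0.] Fdock -0.4 2.64 0.12 op 0.00
```

View pics/s8.png

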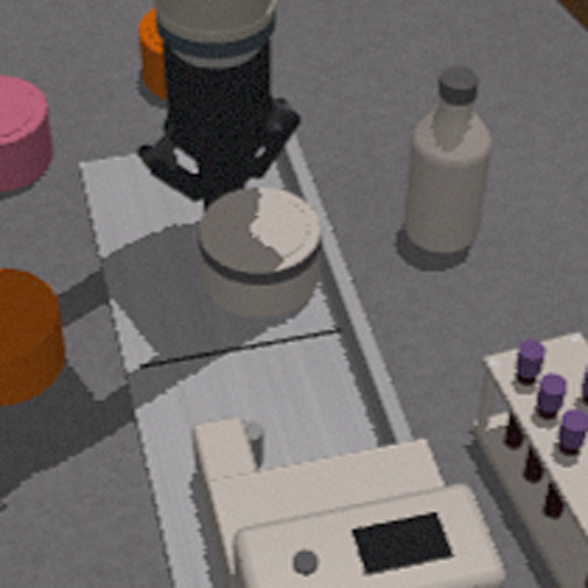

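Call:
jog_arm([
  [0,0,0,0,-0.24,-0.065,0],
  [0,0,0,0,-0.24,-0.065,0],
  [0,0,0,0,-0.24,-0.065,0],
  [0,0,0,0,-0.24,-0.065,0],
  [0,0,0,0,-0.24,-0.065,0],
  [0,0,0,0,-0.24,-0.065,0],
  [0,0,0,0,-0.24,-0.065,0],
  [0,0,0,0,-0.24,-0.065,0],
  [0,0,0,0,-0.24,-0.065,0],
  [0,0,0,0,-0.24,-0.065,0],
  [0,0,0,0,-0.24,-0.065,0],
  [0,0,0,0,-0.24,-0.065,0],
  [0,0,0,0,-0.24,-0.065,0],
  [0,0,0,0,-0.24,-0.065,0],
  [0,0,0,0,-0.24,-0.065,0],
  [0,0,0,0,-0.24,-0.065,0],
])

```text
clock: 14.6
eef_pos: [534.2, 64.3, 14.3]
tcp_rot: [-0.184, 1.571, -0.09]
contact_force: [-0.4, 1.9, 0.0]
opening: -0.003
```

```bash
python3 -c "
from h import *
st()
im,d=r.grab_frame('top'); cv2.imwrite('pics/t9.png',cv2.resize(im[140:300,135:435,::-1],None,fx=2.6,fy=2.6,interpolation=cv2.INTER_CUBIC))"
```

```text
t 14.60 dock [ -0.2 105.5] z 14.3 tooly dock deg 104.98 tilt [-1. -0.  0.] Fdock -0.74 1.79 0.03 op -0.00
```

View pics/t9.png

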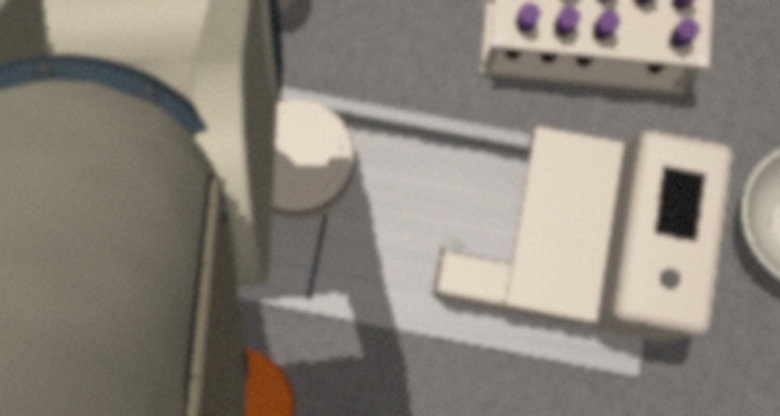

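Call:
jog_arm([
  [0,0,0,0,-0.24,-0.065,0],
  [0,0,0,0,-0.24,-0.065,0],
  [0,0,0,0,-0.24,-0.065,0],
  [0,0,0,0,-0.24,-0.065,0],
  [0,0,0,0,-0.24,-0.065,0],
  [0,0,0,0,-0.24,-0.065,0],
  [0,0,0,0,-0.24,-0.065,0],
  [0,0,0,0,-0.24,-0.065,0],
  [0,0,0,0,-0.24,-0.065,0],
  [0,0,0,0,-0.24,-0.065,0],
  [0,0,0,0,-0.24,-0.065,0],
  [0,0,0,0,-0.24,-0.065,0],
  [0,0,0,0,-0.24,-0.065,0],
  [0,0,0,0,-0.24,-0.065,0],
  [0,0,0,0,-0.24,-0.065,0],
  [0,0,0,0,-0.24,-0.065,0],
  [0,0,0,0,-0.24,-0.065,0],
  [0,0,0,0,-0.24,-0.065,0],
])

```text
clock: 16.45
eef_pos: [526.6, 20.2, 14.3]
tcp_rot: [-2.553, 1.571, -2.458]
contact_force: [-0.5, 2.5, 0.0]
opening: 0.0
```

Call:
jog_arm([
  [0,0,0,0,-0.24,-0.065,0],
  [0,0,0,0,-0.24,-0.065,0],
  [0,0,0,0,-0.24,-0.065,0],
  [0,0,0,0,-0.24,-0.065,0],
  [0,0,0,0,-0.24,-0.065,0],
  [0,0,0,0,-0.24,-0.065,0],
  [0,0,0,0,-0.24,-0.065,0],
  [0,0,0,0,-0.24,-0.065,0],
  [0,0,0,0,-0.24,-0.065,0],
  [0,0,0,0,-0.24,-0.065,0],
  [0,0,0,0,-0.24,-0.065,0],
  [0,0,0,0,-0.24,-0.065,0],
  [0,0,0,0,-0.24,-0.065,0],
  [0,0,0,0,-0.24,-0.065,0],
  [0,0,0,0,-0.24,-0.065,0],
  [0,0,0,0,-0.24,-0.065,0],
])

```text
clock: 18.05
eef_pos: [519.9, -19.0, 14.3]
tcp_rot: [-3.028, 1.571, -2.933]
contact_force: [-0.6, 3.1, 1.2]
opening: -0.0
```

```bash
python3 -c "
from h import *
st()
im,d=r.grab_frame('side'); cv2.imwrite('pics/s10.png',cv2.resize(im[90:300,180:390,::-1],None,fx=2.8,fy=2.8,interpolation=cv2.INTER_CUBIC))"
```

```text
t 18.05 dock [-0.5 20.9] z 14.3 tooly dock deg 104.98 tilt [-1. -0. -0.] Fdock -1.11 3.0 1.16 op -0.00
```

View pics/s10.png

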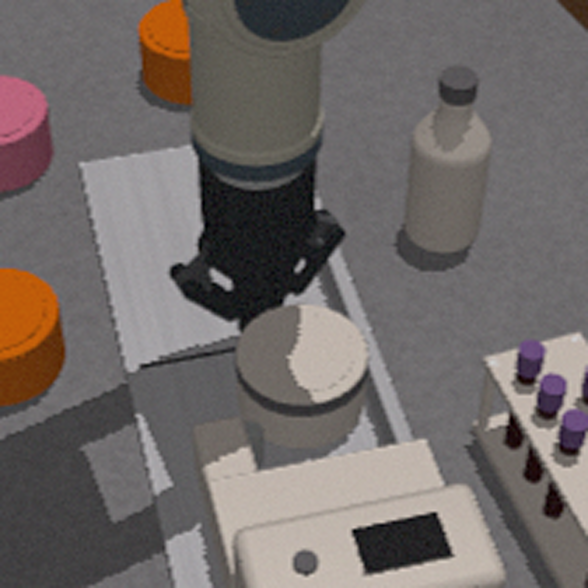

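Call:
jog_arm([
  [0,0,0,0,-0.193,-0.052,0],
  [0,0,0,0,-0.193,-0.052,0],
  [0,0,0,0,-0.193,-0.052,0],
  [0,0,0,0,-0.193,-0.052,0],
  [0,0,0,0,-0.193,-0.052,0],
  [0,0,0,0,-0.193,-0.052,0],
  [0,0,0,0,-0.193,-0.052,0],
  [0,0,0,0,-0.193,-0.052,0],
  [0,0,0,0,-0.193,-0.052,0],
  [0,0,0,0,-0.193,-0.052,0],
])

```text
clock: 19.1
eef_pos: [516.6, -38.7, 14.3]
tcp_rot: [-2.977, 1.571, -2.882]
contact_force: [-0.2, 1.6, 0.0]
opening: -0.004
```

Call:
jog_arm([
  [0,0,0,0,-0.097,-0.026,0],
  [0,0,0,0,-0.097,-0.026,0],
  [0,0,0,0,-0.097,-0.026,0],
  [0,0,0,0,-0.097,-0.026,0],
  [0,0,0,0,-0.097,-0.026,0],
  [0,0,0,0,-0.097,-0.026,0],
  [0,0,0,0,-0.097,-0.026,0],
  [0,0,0,0,-0.097,-0.026,0],
])

```text
clock: 19.9
eef_pos: [515.4, -45.8, 14.4]
tcp_rot: [1.225, 1.57, 1.319]
contact_force: [0.3, 8.6, 0.5]
opening: -0.001
```

Call:
jog_arm([
  [0,0,0,0,-0.097,-0.026,0],
  [0,0,0,0,-0.097,-0.026,0],
  [0,0,0,0,-0.097,-0.026,0],
  [0,0,0,0,-0.097,-0.026,0],
  [0,0,0,0,-0.097,-0.026,0],
])

```text
clock: 20.4
eef_pos: [514.4, -50.6, 14.4]
tcp_rot: [1.547, 1.57, 1.642]
contact_force: [-0.1, 8.5, 1.3]
opening: -0.002
```

```bash
python3 -c "
from h import *
st()"
```

```text
t 20.40 dock [ -0.7 -11.2] z 14.4 tooly dock deg 104.97 tilt [-1.     0.001  0.   ] Fdock -1.53 8.37 1.33 op -0.00
```

Call:
jog_arm([
  [0,0,0,0,-0.097,-0.026,0],
  [0,0,0,0,-0.097,-0.026,0],
  [0,0,0,0,-0.097,-0.026,0],
  [0,0,0,0,-0.097,-0.026,0],
  [0,0,0,0,-0.097,-0.026,0],
])

```text
clock: 20.9
eef_pos: [513.4, -55.5, 14.3]
tcp_rot: [1.994, 1.57, 2.088]
contact_force: [-2.4, 8.9, 1.3]
opening: -0.001
```

Call:
jog_arm([
  [0,0,0,0,-0.097,-0.026,0],
  [0,0,0,0,-0.097,-0.026,0],
  [0,0,0,0,-0.097,-0.026,0],
  [0,0,0,0,-0.097,-0.026,0],
  [0,0,0,0,-0.097,-0.026,0],
])

```text
clock: 21.4
eef_pos: [512.2, -60.5, 14.2]
tcp_rot: [2.274, 1.569, 2.369]
contact_force: [-1.4, 10.0, 2.8]
opening: -0.002
```

Call:
jog_arm([
  [0,0,0,0,-0.097,-0.026,0],
  [0,0,0,0,-0.097,-0.026,0],
  [0,0,0,0,-0.097,-0.026,0],
  [0,0,0,0,-0.097,-0.026,0],
  [0,0,0,0,-0.097,-0.026,0],
])

```text
clock: 21.9
eef_pos: [511.1, -65.4, 14.2]
tcp_rot: [2.439, 1.569, 2.533]
contact_force: [-2.4, 9.9, 2.0]
opening: -0.0
```

```bash
python3 -c "
from h import *
st()
im,d=r.grab_frame('side'); cv2.imwrite('pics/s11.png',cv2.resize(im[140:350,200:410,::-1],None,fx=2.8,fy=2.8,interpolation=cv2.INTER_CUBIC))"
```

```text
t 21.90 dock [ -1.5 -26.3] z 14.2 tooly dock deg 104.97 tilt [-1.     0.001 -0.001] Fdock -4.03 9.41 2.03 op -0.00
```

View pics/s11.png

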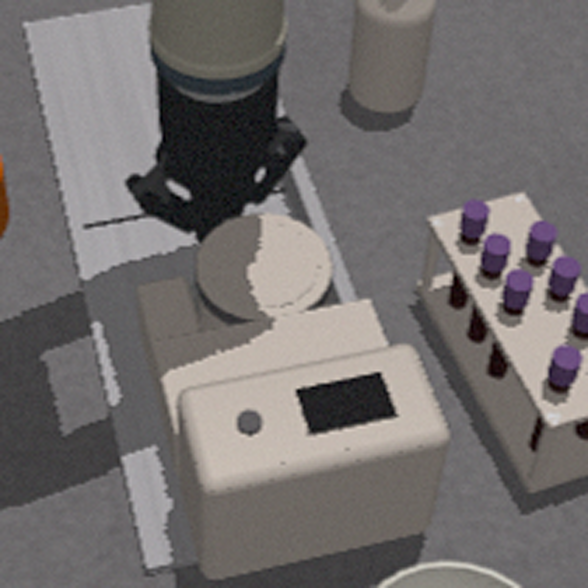

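Call:
jog_arm([
  [0,0,0,0,-0.097,-0.026,0],
  [0,0,0,0,-0.097,-0.026,0],
  [0,0,0,0,-0.097,-0.026,0],
  [0,0,0,0,-0.097,-0.026,0],
])

```text
clock: 22.35
eef_pos: [510.4, -69.4, 14.2]
tcp_rot: [2.444, 1.569, 2.538]
contact_force: [-1.4, 9.7, 3.5]
opening: 0.0
```

Call:
jog_arm([
  [0,0,0,0,-0.097,-0.026,0],
  [0,0,0,0,-0.097,-0.026,0],
  [0,0,0,0,-0.097,-0.026,0],
  [0,0,0,0,-0.097,-0.026,0],
])

```text
clock: 22.75
eef_pos: [509.7, -73.4, 14.2]
tcp_rot: [2.49, 1.569, 2.585]
contact_force: [-1.5, 8.4, 3.1]
opening: -0.004
```

Call:
jog_arm([
  [0,0,0,0,-0.097,-0.026,0],
  [0,0,0,0,-0.097,-0.026,0],
  [0,0,0,0,-0.097,-0.026,0],
  [0,0,0,0,-0.097,-0.026,0],
])

```text
clock: 23.15
eef_pos: [509.2, -77.6, 14.1]
tcp_rot: [2.575, 1.569, 2.669]
contact_force: [-1.7, 7.9, 0.8]
opening: 0.0
```

```bash
python3 -c "
from h import *
st()"
```

```text
t 23.15 dock [ -1.4 -38.6] z 14.1 tooly dock deg 104.97 tilt [-1.     0.001 -0.001] Fdock -2.96 7.47 0.83 op 0.00
```

Call:
jog_arm([
  [0,0,0,0,-0.097,-0.026,0],
  [0,0,0,0,-0.097,-0.026,0],
  [0,0,0,0,-0.097,-0.026,0],
])

```text
clock: 23.45
eef_pos: [508.6, -80.6, 14.1]
tcp_rot: [2.615, 1.569, 2.71]
contact_force: [-1.3, 6.4, -0.3]
opening: 0.0
```

Call:
jog_arm([
  [0,0,0,0,-0.097,-0.026,0],
  [0,0,0,0,-0.097,-0.026,0],
  [0,0,0,0,-0.097,-0.026,0],
])

```text
clock: 23.75
eef_pos: [508.0, -83.6, 14.0]
tcp_rot: [2.673, 1.569, 2.767]
contact_force: [-1.9, 5.3, 0.5]
opening: -0.0
```

```bash
python3 -c "
from h import *
st()
im,d=r.grab_frame('side'); cv2.imwrite('pics/s12.png',cv2.resize(im[140:350,200:410,::-1],None,fx=2.8,fy=2.8,interpolation=cv2.INTER_CUBIC))"
```

```text
t 23.75 dock [ -1.5 -44.8] z 14.0 tooly dock deg 104.97 tilt [-1.     0.001 -0.002] Fdock -2.7 4.88 0.51 op -0.00
```

View pics/s12.png

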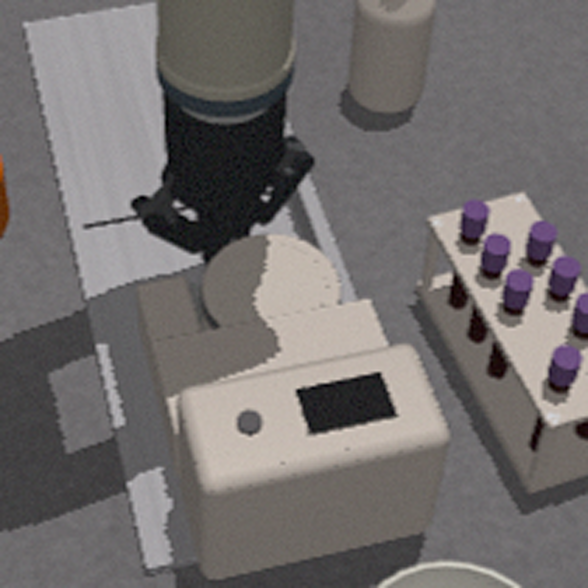

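Call:
jog_arm([
  [0,0,0,0,0.2,0,0],
  [0,0,0,0,0.2,0,0],
  [0,0,0,0,0,0.4,0],
  [0,0,0,0,0,0.4,0],
  [0,0,0,0,0,0,0],
])

```text
clock: 24.3
eef_pos: [517.7, -79.4, 14.5]
tcp_rot: [-0.291, 1.57, -0.196]
contact_force: [0.1, 0.3, -0.3]
opening: -0.004
```

```bash
python3 -c "
from h import *
st()"
```

```text
t 24.30 dock [  7.3 -39. ] z 14.5 tooly dock deg 104.98 tilt [-1.    -0.     0.001] Fdock 0.04 0.27 -0.27 op -0.00
```

Call:
jog_arm([
  [0,0,0,0,-0.1,0,0],
  [0,0,0,0,-0.1,0,0],
  [0,0,0,0,-0.1,0,0],
  [0,0,0,0,0,0,0],
])

```text
clock: 24.7
eef_pos: [516.7, -82.5, 14.3]
tcp_rot: [2.818, 1.571, 2.913]
contact_force: [-0.1, -1.0, 0.1]
opening: -0.002
```

```bash
python3 -c "
from h import *
st()"
```

```text
t 24.70 dock [  6.8 -42.2] z 14.3 tooly dock deg 104.96 tilt [-1.  0. -0.] Fdock 0.03 -0.97 0.06 op -0.00
```

Call:
jog_arm([
  [0,0,0,0,-0.097,-0.026,0],
  [0,0,0,0,-0.097,-0.026,0],
  [0,0,0,0,-0.097,-0.026,0],
  [0,0,0,0,-0.097,-0.026,0],
])

```text
clock: 25.1
eef_pos: [515.1, -85.8, 14.1]
tcp_rot: [2.638, 1.569, 2.733]
contact_force: [-4.2, 6.9, 1.7]
opening: 0.002
```

Call:
jog_arm([
  [0,0,0,0,-0.097,-0.026,0],
  [0,0,0,0,-0.097,-0.026,0],
  [0,0,0,0,-0.097,-0.026,0],
  [0,0,0,0,-0.097,-0.026,0],
])

```text
clock: 25.5
eef_pos: [514.4, -89.8, 14.0]
tcp_rot: [2.702, 1.569, 2.797]
contact_force: [-1.7, 4.4, 1.2]
opening: 0.001
```

```bash
python3 -c "
from h import *
st()"
```

```text
t 25.50 dock [  5.8 -49.8] z 14.0 tooly dock deg 104.97 tilt [-1.     0.001 -0.002] Fdock -2.37 4.02 1.22 op 0.00
```

Call:
jog_arm([
  [0,0,0,0,-0.097,-0.026,0],
  [0,0,0,0,-0.097,-0.026,0],
  [0,0,0,0,-0.097,-0.026,0],
])

```text
clock: 25.8
eef_pos: [515.0, -93.3, 14.3]
tcp_rot: [-0.782, 1.571, -0.687]
contact_force: [-1.8, 1.8, -0.1]
opening: -0.0
```

Call:
jog_arm([
  [0,0,0,0,-0.097,-0.026,0],
  [0,0,0,0,-0.097,-0.026,0],
])

```text
clock: 26.0
eef_pos: [514.5, -95.3, 14.3]
tcp_rot: [2.93, 1.571, 3.024]
contact_force: [-1.2, 2.6, 0.1]
opening: 0.0
```

Call:
jog_arm([
  [0,0,0,0,-0.097,-0.026,0],
  [0,0,0,0,-0.097,-0.026,0],
])

```text
clock: 26.2
eef_pos: [514.2, -97.2, 14.3]
tcp_rot: [2.965, 1.571, 3.059]
contact_force: [-1.1, 2.3, 0.9]
opening: 0.004
```

Call:
jog_arm([
  [0,0,0,0,-0.097,-0.026,0],
  [0,0,0,0,-0.097,-0.026,0],
])

```text
clock: 26.4
eef_pos: [513.9, -99.2, 14.3]
tcp_rot: [2.253, 1.571, 2.347]
contact_force: [-1.3, 3.5, 1.2]
opening: 0.007
```

```bash
python3 -c "
from h import *
st()"
```

```text
t 26.40 dock [  6.9 -59.2] z 14.3 tooly dock deg 104.97 tilt [-1.  0. -0.] Fdock -1.86 3.23 1.19 op 0.01
```

Call:
jog_arm([
  [0,0,0,0,-0.097,-0.026,0],
  [0,0,0,0,-0.097,-0.026,0],
])

```text
clock: 26.6
eef_pos: [513.6, -101.2, 14.3]
tcp_rot: [2.134, 1.571, 2.228]
contact_force: [-1.2, 3.0, 1.2]
opening: 0.001
```

Call:
jog_arm([
  [0,0,0,0,-0.097,-0.026,0],
  [0,0,0,0,-0.048,-0.013,0],
])

```text
clock: 26.8
eef_pos: [513.4, -102.7, 14.3]
tcp_rot: [-0.533, 1.571, -0.438]
contact_force: [-1.8, 2.5, -0.7]
opening: 0.001
```

Call:
jog_arm([
  [0,0,0,0,-0.097,-0.026,0],
  [0,0,0,0,-0.048,-0.013,0],
])

```text
clock: 27.0
eef_pos: [513.2, -104.2, 14.3]
tcp_rot: [-0.646, 1.571, -0.551]
contact_force: [-1.2, 2.6, 0.8]
opening: -0.003
```

Call:
jog_arm([
  [0,0,0,0,-0.097,-0.026,0],
  [0,0,0,0,-0.097,-0.026,0],
])

```text
clock: 27.2
eef_pos: [512.7, -106.1, 14.3]
tcp_rot: [2.817, 1.571, 2.912]
contact_force: [-1.0, 2.8, -0.2]
opening: -0.001
```

Call:
jog_arm([
  [0,0,0,0,-0.097,-0.026,0],
  [0,0,0,0,-0.097,-0.026,0],
])

```text
clock: 27.4
eef_pos: [512.4, -108.1, 14.3]
tcp_rot: [2.822, 1.571, 2.917]
contact_force: [-1.5, 2.6, 0.0]
opening: 0.001
```

Call:
jog_arm([
  [0,0,0,0,-0.097,-0.026,0],
  [0,0,0,0,-0.048,-0.013,0],
])

```text
clock: 27.6
eef_pos: [512.3, -109.7, 14.3]
tcp_rot: [-0.587, 1.571, -0.493]
contact_force: [-0.6, 3.1, -0.2]
opening: 0.001
```

Call:
jog_arm([
  [0,0,0,0,-0.097,-0.026,0],
  [0,0,0,0,-0.097,-0.026,0],
])

```text
clock: 27.8
eef_pos: [512.0, -110.9, 14.3]
tcp_rot: [1.435, 1.57, 1.529]
contact_force: [0.9, 14.1, 2.5]
opening: -0.001
```

Call:
jog_arm([
  [0,0,0,0,0.12,0.03,0],
  [0,0,0,0,0,0,0],
])

```text
clock: 28.0
eef_pos: [512.5, -110.3, 14.4]
tcp_rot: [-0.355, 1.57, -0.26]
contact_force: [-0.1, 3.4, 1.0]
opening: -0.005
```

```bash
python3 -c "
from h import *
st()
im,d=r.grab_frame('side'); cv2.imwrite('pics/s13.png',cv2.resize(im[170:310,230:390,::-1],None,fx=4,fy=4,interpolation=cv2.INTER_CUBIC))
im,d=r.grab_frame('wrist'); cv2.imwrite('pics/w13.png',im[...,::-1])
st()"
```

```text
t 28.00 dock [  7.4 -70.4] z 14.4 tooly dock deg 104.98 tilt [-1.    -0.     0.001] Fdock -0.64 3.3 0.98 op -0.01
t 28.10 dock [  7.4 -70.4] z 14.4 tooly dock deg 104.98 tilt [-1.    -0.     0.001] Fdock 0.3 2.58 0.4 op -0.00
```

View pics/s13.png

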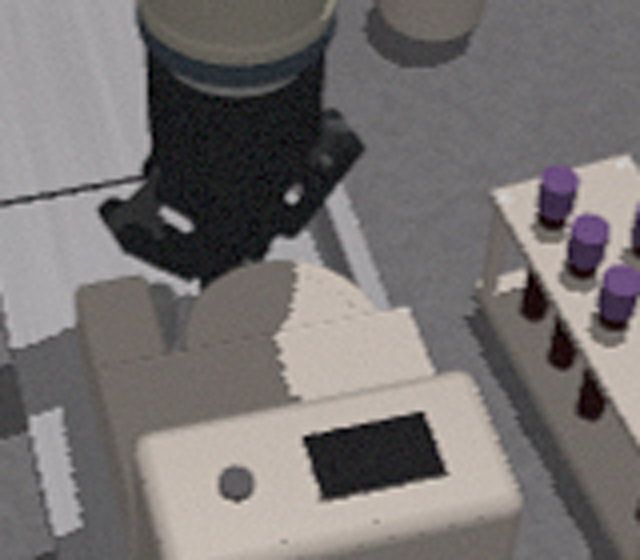

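View pics/w13.png

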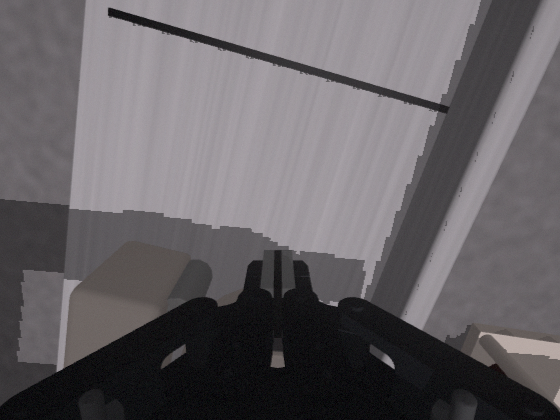

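Call:
jog_arm([
  [0,0,0,0,-0.05,-0.013,0],
  [0,0,0,0,0,0,0],
])

```text
clock: 28.3
eef_pos: [512.2, -110.5, 14.4]
tcp_rot: [0.733, 1.57, 0.828]
contact_force: [0.8, 6.4, 0.8]
opening: -0.001
```

```bash
python3 -c "
from h import *
st()"
```

```text
t 28.30 dock [  7.1 -70.6] z 14.4 tooly dock deg 104.96 tilt [-1.  0.  0.] Fdock -0.3 6.49 0.78 op -0.00
```

Call:
jog_arm([
  [0,0,0,0,-0.03,-0.008,0],
  [0,0,0,0,0,0,0],
])

```text
clock: 28.5
eef_pos: [512.0, -110.6, 14.3]
tcp_rot: [1.272, 1.57, 1.367]
contact_force: [0.4, 8.1, 1.1]
opening: -0.002
```

```bash
python3 -c "
from h import *
st()"
```

```text
t 28.50 dock [  6.9 -70.7] z 14.3 tooly dock deg 104.95 tilt [-1.     0.001  0.   ] Fdock -0.96 8.06 1.06 op -0.00
```

Call:
jog_arm([
  [0,0,0,0,0.1,0,0],
  [0,0,0,0,0.2,0,0],
  [0,0,0,0,0.5,0,0],
  [0,0,0,0,1,0,0],
  [0,0,0,0,2,0,0],
  [0,0,0,0,2,0,0],
  [0,0,0,-1,2,0,0],
  [0,0,0,-3,3,0,0],
  [0,0,0,-4,3,0,0],
  [0,0,0,-4,3,0,0],
  [0,0,0,-4,3,0,0],
  [0,0,0,0,3,0,0],
  [0,0,0,0,2,0,0],
  [0,0,0,0,0,0,0],
  [0,0,0,0,0,0,0],
])

```text
clock: 30.0
eef_pos: [487.9, 136.0, 174.1]
tcp_rot: [-2.42, 1.57, -2.323]
contact_force: [-0.8, -0.3, 0.4]
opening: -0.002
```

```bash
python3 -c "
from h import *
st()
im,d=r.grab_frame('side'); cv2.imwrite('pics/s14.png',cv2.resize(im[170:310,230:390,::-1],None,fx=4,fy=4,interpolation=cv2.INTER_CUBIC))
im,d=r.grab_frame('top'); cv2.imwrite('pics/t14.png',cv2.resize(im[140:300,135:435,::-1],None,fx=2.6,fy=2.6,interpolation=cv2.INTER_CUBIC))
st()"
```

```text
t 30.00 dock [-57.8 168.5] z 174.1 tooly dock deg 105.07 tilt [-1. -0. -0.] Fdock -0.7 -0.4 0.36 op -0.00
t 30.10 dock [-57.4 167.7] z 173.9 tooly dock deg 104.97 tilt [-1.    -0.    -0.001] Fdock 0.18 -0.57 -0.55 op -0.00
```

View pics/s14.png

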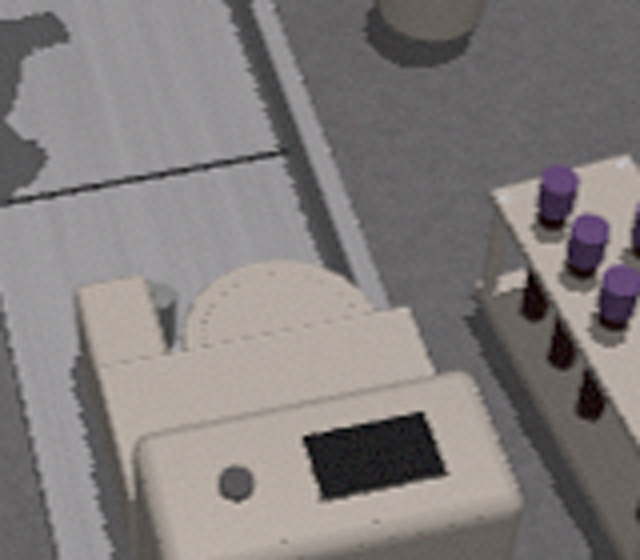

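View pics/t14.png

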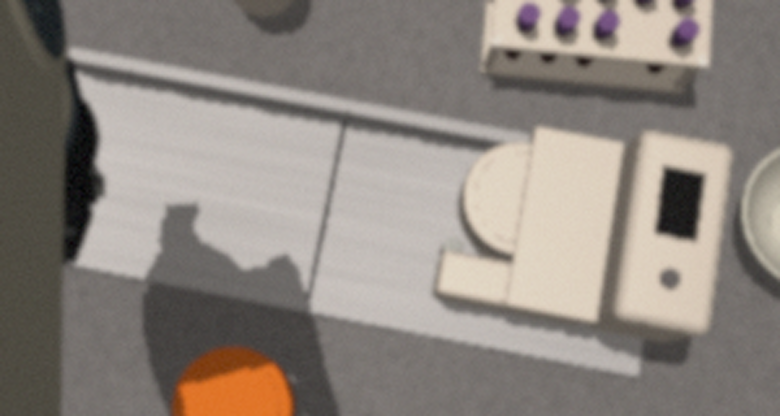

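```bash
python3 - <<'E'
from h import *
from scipy.optimize import least_squares
for n in("top","side"):
    im,d=r.grab_frame(n);C=cam(n);P=cloud(C,d);D=dk(P)
    m=((np.abs(P[...,2]-58)<10)&(D[...,0]>-33)&(D[...,0]<62)&(D[...,1]>-128)&(D[...,1]<-60)&(d>0)).astype(np.uint8)
    m=cv2.morphologyEx(m,cv2.MORPH_OPEN,np.ones((3,3)))
    c,_=cv2.findContours(m,0,1);c=max(c,key=cv2.contourArea)[:,0]
    q=dk(onplane(C,c,58)); q=q[(q[:,1]>-118)]
    f=least_squares(lambda p:np.hypot(*(q-p).T)-45,[15,-126],loss='soft_l1');print(n,len(q),f.x.round(1),np.abs(f.fun).mean().round(2))
E
```

```text
top 52 [  16.9 -129.1] 0.47
side 49 [  17.4 -133.9] 0.54
```

```bash
python3 -c "
from h import *
print(r.sign_off()); st()"
```

```text
the job is handed in; nothing more can be done
None
the job is handed in; nothing more can be done
```

The canister is loaded and sitting against the rubber stop inside the dock, and I handed the job in at about 30 s with the arm clear. No verdict was reported.

**What I did:** With the fingers shut, I pushed the canister to the far wall well before the black line, at dock y of about 122 mm. I then pushed it along the wall with a face angled 15° towards the wall. It went past the catch at about 8–10 N and slid freely at about 2.5 N. At the stop the force rose to 14 N before I backed off, and a gentle second push to 8 N hardly moved it.

**Last checks:**
- **Position:** The final pictures show the canister upright, past the catch and under the hood, and at the wall. Fitting its rim put the centre at dock y of about -129 mm (top camera) and -134 mm (side camera). The touch estimate was about -127 mm. All are within the home range.
- **Wall contact:** The rim fits gave dock x of about 17 mm against the expected 15 mm. That fits contact with the wall, because I had moved my dock frame 3 mm to match where the canister stopped at the wall.
- **Forces:** The highest reading at the end of any move was 14.1 N. Forces are only reported at the end of each move, so brief peaks in between were not seen.
- **Bystanders:** The parts of the rack, basin and bottle in the last close-ups look where they were, but I did not measure them again. The arm never went near them.

**Disagreement:** The cameras differed by 4–6 mm along the tray, so I relied on touch for the final seating.

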